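# Stow the filter wrench and blower in the lens-care caddy

### The job

Put the lens-care kit away in its caddy: lay the orange filter wrench level and fully down in the two blue forks, with its flanges outside the forks and its round head pointing away from the white cup, and stand the red blower upright, fully home in the white cup. Either may go first; lower them in rather than dropping them, and leave everything else where it is, undisturbed.

Things in the scene. Friction and masses are not known exactly. Their poses are not given: they have to be found in the camera images.
- wrench_grip (a point): Orange plastic filter wrench, 100 g, lying flat. Point: middle of its bar handle, half-way up (11 mm over its underside). x along the handle to the round head, y across, z up. Bar 16 wide (y), 22 tall (z), 112 mm long between two end flanges (inner faces at x = -56 and +56; each 10 thick, 30 wide, 26 mm tall from the underside). Balances about 15 mm from here towards the head.
- wrench_head (a point): Centre of the wrench's C-shaped head, beyond the flange at +x: outer diameter 73 mm, 14 mm tall, 101 mm from the middle of the handle, 7 mm above the wrench's underside.
- blower_center (a point): Hand air blower, stiff, 90 g, 110 mm tall, standing nozzle up on the white tray. Point: on its axis, half-way up (55 mm over its underside); z up. Red bulb 56 mm across at 26 mm up; base domed (sphere radius 28 mm) with a flat 21 mm across.
- blower_collar (a point): Middle of the blower's stiff black collar, where to grip it: 67 mm above its underside, 12 mm above blower_center. Collar: cylinder 22 mm across, from 50 to 84 mm above the underside. Above it a nozzle, 12 tapering to 7 mm across, up to 110 mm.
- caddy_rest (a point): Fixed caddy: grey base 275 x 100 mm with two blue forks and a white cup in one line. Point: where wrench_grip lies when the wrench is fully home, 56 mm above the cabinet top, midway between the forks. x along the caddy away from the cup, z up. The wrench's flanges go outside the forks (6 mm play either way along x), head to +x. Between the forks it is open down to 48 mm below this point.
- caddy_fork (a point): Slot floor of the fork at +x of the caddy, mid-slot: 45 mm from caddy_rest along x and 11 mm below it; the other fork is its twin at -45 mm. Each fork is 10 mm thick (x), 48 mm wide (52 at the tips); slot 20 mm wide, open at the top, straight for 19 mm, then flaring outwards to tips about 34 mm above the slot floor.
- caddy_cup (a point): Concave white cup of the caddy: centre of its inner floor, 24 mm above the cabinet top, 125 mm from caddy_rest at -x (same axes). Inner radius about 13 mm at the floor, widening to 34 mm at the rim, 24 mm higher. The blower's domed base centres itself in it; fully home, its underside is on this floor and blower_center is 55 mm above it.
- tray: White ceramic tray, fixed, 270 x 170 x 18 mm, walls 6 mm thick, inner floor about 6 mm above the cabinet top. Origin: centre of its underside. The blower, the glass filter and the brass ring lie on it.
- filter: Glass filter in a black rim, 60 mm across, 8 mm high, on the tray. Bystander: leave it where it is. Origin: centre of its underside.
- ring: Brass step ring, 54 mm across, 6 mm high, on the tray. Bystander: leave it where it is. Origin: centre of its underside.
- lens: Black lens standing upright, 70 mm across, 71 mm high. Bystander: leave it where it is. Origin: centre of its underside.
- hood: Black conical lens hood, 77 mm across, 38 mm high. Bystander: leave it where it is. Origin: centre of its underside.
- bottle: Small clear bottle with blue cap, 36 mm across, 100 mm high. Bystander: leave it where it is. Origin: centre of its underside.
- cap: Black lens cap, 62 mm across, 9 mm high. Bystander: leave it where it is. Origin: centre of its underside.
- brush: Cleaning brush, 160 mm long, lying flat. Bystander: leave it where it is. Origin: centre of its underside.
Not all that is in view belongs to the job. What is shaped like the part that bears wrench_grip but black or brown is not meant.

How it is judged:
By the outcome, as a careful person would: the job done as asked, in the order asked, and still so for the second after the job is handed in, with the robot touching nothing.
It also fails if it takes over 72 s, if anything falls off the work surface, if the arm or the gripper's body presses on something with over 40 N, if the wrist force passes 120 N, or if a joint passes its speed limit or range.

### The arm

A 7-joint arm with a two-finger parallel gripper is mounted at the origin on the work surface. World frame = base frame: x ahead of the robot, y to its left, z up, the work surface at z = 0. Lengths are in m, angles in rad, forces in N, time in s.
With the tool pointing down it reaches from about 0.425 to 0.925 m from the base axis. Payload 6.8 kg.
Tool frame: the origin (TCP) lies between the finger pads; the fingertips stand 17 mm ahead of it and the grasp point (between the pads) lies 2 mm behind it; x points along the fingers, y is the direction in which the jaws open and shut, and the axes are right-handed (so a half turn about x gives the same grasp; the last joint's range is limited). The gripper opens to 85 mm and grips with 20 to 120 N. Pads are 22 mm wide; open, the fingers measure 114 mm over their backs; the gripper's body (76 mm by 85 mm) begins 54 mm behind the grasp point. The pads swing forward as they close: fully open they stand 13 mm farther back than shut.
Start: joints at [-1.329, 0.477, 0.022, 1.555, -0.011, 1.109, -0.083], TCP at [0.231, 0.634, 0.248] pointing down, gripper open.
Joint ranges: [-2.96, 2.96], [-0.34, 2.1], [-1.41, 1.46], [0.24, 2.44], [-1.37, 4.51], [0.17, 1.92], [-2.96, 2.96]. Speed limits (rad/s): [2.39, 2.39, 3.14, 3.14, 3.14, 3.14, 3.14].

### API

Orientations are given as a rotation vector (axis times angle).
In Python, from bench import r gives the robot as it stands. The module is installed in compiled form; this text tells all that it offers.
- The arm moves only by the tool apply_moves, never from a script. Its argument "increments" is text: rows parted by semicolons, each of 7 numbers parted by spaces: the finger opening in mm, from 0 to 85.4, then the shift along the tool's x, y, z normalised to -1 to 1, where 1 is 100 cm, then the turn, a rotation vector about the tool's x, y, z normalised to -1 to 1, where 1 is 0.12 rad. In form: gripper x y z wx wy wz; .... A call has exactly 8 rows; each row shifts and turns the commanded pose from where the row before left it, along the tool's axes as they then stand; what a row does not reach is not made up. A row lasts 1/10 s, in which the tool goes at most 50 mm and 8.59 degrees, less where a joint would pass 70% of its speed; a pose out of reach is approached as far as the arm can. A call with a number of a shift or a turn outside -1 to 1 is refused whole. A call with a gripper value outside its range is refused whole. The fingers move at their own pace and stop on an object; "squeeze" is the grip in N (left out, the last holds). Time passes only in rows, so rows that do not move let the fingers close, or fill a call up. It gives the time, the measured TCP pose, the force and the opening at its end, in the units of the state.
- r.get_obs(): the state, without advancing time (a new reading comes with each control period).
- r.grab_frame(name): name is "scene" or "side" or "wrist"; returns a dict with "color" (400x640x3 uint8, blue, green, red), "fx", "fy", "cx", "cy" (pixels), "origin" and "orientation" of the camera in the world. Camera axes: x right, y up, looking along -z (the intrinsics and any distortion apply to the point x, -y, -z); pixel columns grow to the right and rows downward; lengths in m; the calibration is good to about 2 mm. A picture is of the moment at which its call begins. There is no depth.
- r.hand_in(): hands the job in, once; it reports no verdict.
The state is a dict: "clock": time; "joints": joint angles; "qvel": joint speeds; "tau": joint torques, N m; "tcp_pos": TCP position; "orientation": TCP orientation; "contact_force": force on the tool from outside, world axes, zero at the start; "moment": the same for the moment, N m; "grip_width": finger opening in m.
Only numpy, scipy, OpenCV 4.12 (cv2) and the standard library are available. Lean on these libraries where they do the work, as an engineer would, in place of code of your own. Each camera call takes 0.05 s, during which the arm holds its last target. There are 200 camera calls.

## Working session

There is one attempt and no reset: what is moved stays moved. The work goes in short steps, Python scripts to look and compute and a tool call to move; the robot and the scene stay as the last step left them, time stands still between calls to the robot, and variables do not carry over. Pictures are saved under pics/ and viewed, about 8 in all and at most 12, crops included, and the job is handed in when it is done.

Besides the shell and the picture viewer there is one more tool, called by a JSON object that holds its "op" and its "data", one argument or row to a line. apply_moves: Moves the arm, as the interface text tells. Scaled input: -1 to 1 covers 100 cm each way for a shift and 0.12 rad each way for a turn. Its arguments: {"type":"object","properties":{"increments":{"type":"string"},"squeeze":{"type":"number"}},"required":["increments"]}

```bash
mkdir -p pics; cat > h.py <<'E'
import numpy as np, cv2
from scipy.spatial.transform import Rotation as R
from bench import r
def rot(o):
    o=np.array(o,float)
    return o if o.shape==(3,3) else (R.from_rotvec(o).as_matrix() if o.size==3 else R.from_quat(o).as_matrix())
def cam(n):
    f=r.grab_frame(n); return f
def ray(f,u,v):
    d=np.array([(u-f['cx'])/f['fx'],-(v-f['cy'])/f['fy'],-1.]); return np.array(f['origin']),rot(f['orientation'])@d
def onz(f,u,v,z):
    o,d=ray(f,u,v); return o+d*(z-o[2])/d[2]
def proj(f,p):
    q=rot(f['orientation']).T@(np.array(p)-f['origin']); return f['cx']+f['fx']*q[0]/-q[2], f['cy']-f['fy']*q[1]/-q[2]
E
python3 - <<'E'
from h import *
o=r.get_obs();print(o)
for n in('scene','side','wrist'):
    f=cam(n);cv2.imwrite(f'pics/{n}0.png',f['color']);print(n,{k:v for k,v in f.items() if k!='color'})
E
```

```text
{'clock': 0.0, 'joints': array([-1.32908337,  0.47779918,  0.0223327 ,  1.55641426, -0.01147648,
        1.10928681, -0.08310174]), 'qvel': array([-0.00077688,  0.00184414, -0.0014611 , -0.00032317, -0.00206328,
       -0.00012175, -0.0005205 ]), 'tau': array([-3.05883314e-04, -5.96456695e+01,  1.60769138e+00, -2.81191868e+01,
        1.24132921e-02,  9.56009579e-03, -2.83076240e-06]), 'tcp_pos': array([0.23116488, 0.63360995, 0.24734187]), 'orientation': array([ 0.27306843,  1.55347647, -0.27586378]), 'contact_force': array([ 0.09070645, -0.08365085,  0.11530415]), 'moment': array([ 0.01929496, -0.00175428, -0.02193756]), 'grip_width': 0.08516713884511805}
scene {'fx': 467.8589038585074, 'fy': 467.8589038585074, 'cx': 322.9876667850057, 'cy': 200.90534855280774, 'origin': array([1.18853323, 0.86504682, 1.1436791 ]), 'orientation': array([0.35538722, 0.98434374, 2.32203487])}
side {'fx': 362.09349513513354, 'fy': 362.09349513513354, 'cx': 318.6315245367548, 'cy': 198.40779413895888, 'origin': array([ 0.28184907, -0.67880527,  0.93260422]), 'orientation': array([ 0.69324797, -0.13739739, -0.34838271])}
wrist {'fx': 306.0192733799188, 'fy': 306.0192733799188, 'cx': 318.9911913271755, 'cy': 200.09791069274752, 'origin': array([0.15631388, 0.66181637, 0.37375594]), 'orientation': array([-0.2744717 , -0.19100155,  1.21151573])}
```

View pics/scene0.png

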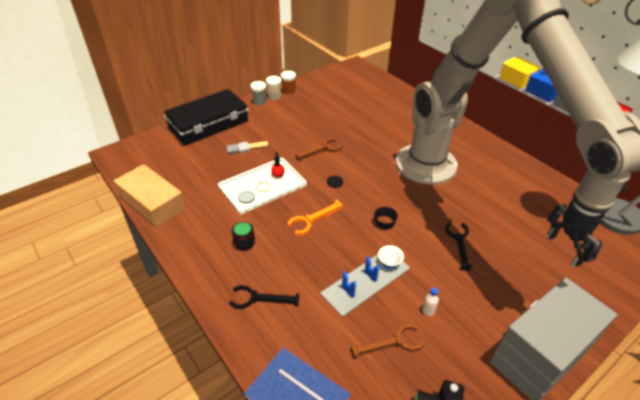

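View pics/side0.png

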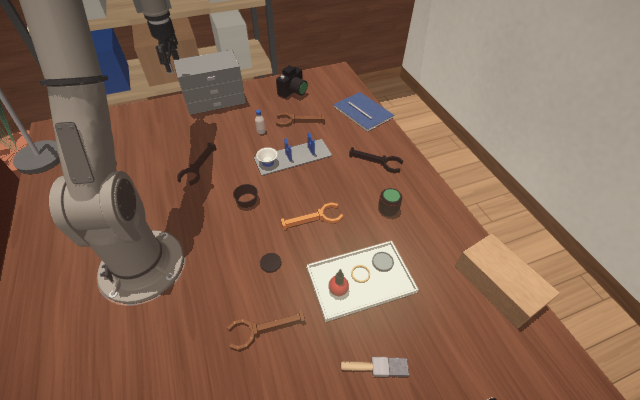

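The first views show five wrench shapes. In scene pixels: orange (315,217), brown (320,150) and (388,343), black (265,297) and (460,245). The same orange one is at side (312,216). Only that one is bright orange, so it fits the description. The caddy is at scene (367,280) and the blower at scene (278,168). Next I'll confirm in enlarged crops.

```bash
python3 - <<'E'
from h import *
a=cv2.imread('pics/scene0.png');b=cv2.imread('pics/side0.png')
c1=cv2.resize(a[150:320,210:420],(790,640),interpolation=3)
def crop(im,x,y,w=100,h=75): return cv2.resize(im[y:y+h,x:x+w],(400,300),interpolation=cv2.INTER_CUBIC)
m=np.vstack([np.hstack([crop(a,268,180),crop(b,262,178)]),np.hstack([crop(a,318,240),crop(b,245,120)])])
cv2.imwrite('pics/crop0.png',m)
for n,im in(('scene',a),('side',b)):
    hsv=cv2.cvtColor(im,cv2.COLOR_BGR2HSV)
    for nm,lo,hi in(('orange',(8,200,190),(22,255,255)),('red',(0,190,110),(5,255,255)),('blue',(105,150,60),(125,255,255))):
        mk=cv2.inRange(hsv,lo,hi);k,_,st,ce=cv2.connectedComponentsWithStats(mk)
        print(n,nm,[(s[:5].tolist(),c.round(1).tolist()) for s,c in zip(st[1:],ce[1:]) if s[4]>25])
E
```

```text
scene orange [([287, 200, 56, 36, 615], [314.1, 217.1])]
scene red [([621, 105, 10, 6, 36], [625.2, 107.9]), ([272, 165, 12, 12, 107], [277.3, 170.3])]
scene blue [([527, 70, 29, 31, 567], [541.5, 85.8]), ([365, 258, 14, 22, 137], [371.1, 270.0]), ([343, 273, 12, 23, 133], [348.2, 285.5])]
side orange []
side red []
side blue [([92, 29, 20, 27, 388], [102.7, 39.8])]
```

View pics/crop0.png

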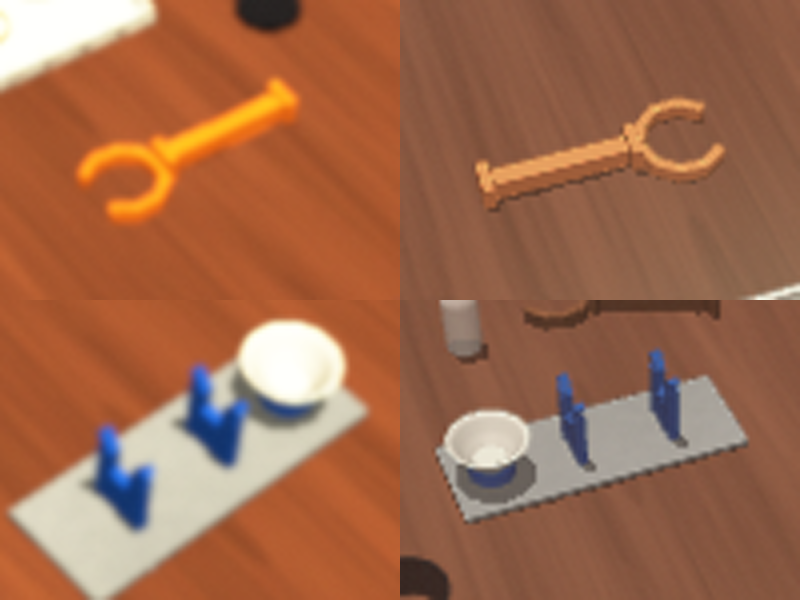

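The crops confirm it. The orange wrench has its head at scene (299,225) and its tail flange at (339,205). The caddy has its cup at scene (391,256), with forks at (371,270) and (348,285). Now I'll localise.

```bash
cat >> h.py <<'E'
def tri(f,p,g,q):
    o1,d1=ray(f,*p);o2,d2=ray(g,*q);d1=d1/np.linalg.norm(d1);d2=d2/np.linalg.norm(d2)
    s,t=np.linalg.lstsq(np.c_[d1,-d2],o2-o1,rcond=None)[0]
    a,b=o1+s*d1,o2+t*d2; return (a+b)/2,np.linalg.norm(a-b)
E
python3 - <<'E'
from h import *
np.set_printoptions(precision=4,suppress=True)
f=cam('scene');g=cam('side')
for n,p,q,z in(('tail',(339,205),(284,223.5),.022),('headfl',(309,218),(320.2,213.7),.022),('cuprim',(391,256),(266.7,155),.048),('blower',(277.5,170.5),(339,285),.032)):
    print(n,onz(f,*p,z),onz(g,*q,z),*tri(f,p,g,q))
c=np.array([onz(g,*q,.008) for q in((254.2,157.5),(322,139.2),(331.7,155),(261.7,175.2))])
print(c,c.mean(0),[np.linalg.norm(c[i]-c[i-1]) for i in range(4)])
e=(c[1]+c[2]-c[0]-c[3])/2;print('caddy x ang',np.arctan2(e[1],e[0]))
for q in((371.1,270),(348.2,285.5)):print('fork',onz(f,*q,.05))
o=r.get_obs();T=rot(o['orientation']);w=cam('wrist');print('tool',T,'cam in tool',T.T@(w['origin']-o['tcp_pos']),T.T@rot(w['orientation']))
E
```

```text
tail [ 0.4281 -0.0044  0.022 ] [ 0.4287 -0.0191  0.022 ] [ 0.4268 -0.0113  0.0146] 0.007563381885907803
headfl [ 0.5477 -0.0158  0.022 ] [ 0.548  -0.0228  0.022 ] [ 0.5475 -0.0192  0.0186] 0.0037582144445859494
cuprim [0.4584 0.2817 0.048 ] [0.4577 0.2719 0.048 ] [0.4572 0.2786 0.0432] 0.0038435492282274347
blower [ 0.5022 -0.2732  0.032 ] [ 0.5044 -0.2761  0.032 ] [ 0.5032 -0.2749  0.0312] 0.0033989368455540087
[[0.4189 0.318  0.008 ]
 [0.691  0.3264 0.008 ]
 [0.6923 0.2304 0.008 ]
 [0.4209 0.2205 0.008 ]] [0.5557 0.2738 0.008 ] [np.float64(0.09749589918913601), np.float64(0.2722835343156994), np.float64(0.09607246000361071), np.float64(0.27157493062534294)]
caddy x ang 0.03353408392934445
fork [0.5434 0.2863 0.05  ]
fork [0.6327 0.2885 0.05  ]
tool [[-0.0002  0.3427  0.9395]
 [-0.0008  0.9395 -0.3427]
 [-1.     -0.0008  0.0001]] cam in tool [-0.1263  0.0006 -0.0799] [[-0.0007  0.3089 -0.9511]
 [ 1.     -0.0007 -0.0009]
 [-0.0009 -0.9511 -0.3089]]
```

{"op": "apply_moves", "data": {
  "increments": "85 0 0 0 -1 0 0;85 0 0 0 -1 0 0;85 0 0 0 -1 0 0;85 0 0 0 -0.19 0 0;85 0 -0.0365 0.0328 0 0 0;85 0 -0.0365 0.0328 0 0 0;85 0 -0.0365 0.0328 0 0 0;85 0 -0.0365 0.0328 0 0 0"
}}

```text
clock: 1.1
tcp_pos: [0.3684, 0.4911, 0.2484]
orientation: [-0.024, 1.57, 0.024]
contact_force: [0.8, -0.8, 0.3]
grip_width: 0.0849
```

{"op": "apply_moves", "data": {
  "increments": "85 0 -0.0365 0.0328 0 0 0;85 0 -0.0365 0.0328 0 0 0;85 0 -0.0365 0.0328 0 0 0;85 0 -0.0365 0.0328 0 0 0;85 0 -0.0365 0.0328 0 0 0;85 0 -0.0365 0.0328 0 0 0;85 0 0 0 0 0 0;85 0 0 0 0 0 0"
}}

```text
clock: 1.9
tcp_pos: [0.5721, 0.2785, 0.2482]
orientation: [-0.022, 1.571, 0.021]
contact_force: [-0.2, 0.3, 0.3]
grip_width: 0.0852
```

```bash
python3 - <<'E'
from h import *
import pickle
o=r.get_obs();T=rot(o['orientation']);print(o['tcp_pos'],np.arctan2(T[1,2],T[0,2]),T[2],o['clock'])
f=cam('wrist');pickle.dump(f,open('w1.pkl','wb'))
im=f['color'].copy()
cv2.imwrite('pics/w1.png',im)
E
```

```text
[0.57209659 0.27854829 0.24816476] 0.027474897393831355 [-9.99999966e-01 -2.59857562e-04 -2.12700950e-05] 1.9
```

View pics/w1.png

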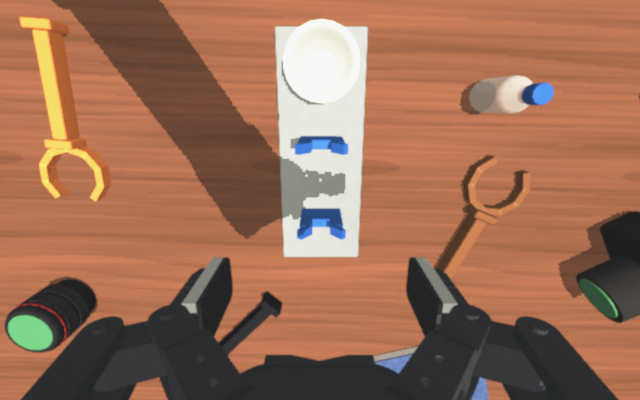

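The wrist view shows the caddy: base corners at about (276,28), (367,27), (357,257) and (284,256), the cup at (321,61) and the forks at (321,146) and (321,222). The orange wrench is at left, with its tail at (44,22) and its head at (72,172).

```bash
python3 - <<'E'
from h import *
import pickle
np.set_printoptions(precision=4,suppress=True)
f=pickle.load(open('w1.pkl','rb'));hsv=cv2.cvtColor(f['color'],cv2.COLOR_BGR2HSV)
# base: low saturation; row-wise left/right edges in unshadowed rows
m=(hsv[...,1]<60)&(hsv[...,2]>110)
L=[];Rr=[]
for v in list(range(108,128))+list(range(238,252)):
    c=np.where(m[v,260:390])[0]+260; L.append((c.min()-.5,v));Rr.append((c.max()+.5,v))
for e in(L,Rr):
    P=np.array([onz(f,*q,.008) for q in e]); vx,vy,x0,y0=cv2.fitLine(P[:,:2].astype(np.float32),cv2.DIST_HUBER,0,.001,.001).ravel()
    print('edge ang',np.arctan(vy/vx),'y at x=.45',y0+(.45-x0)*vy/vx,'y at .58',y0+(.58-x0)*vy/vx)
for nm,col in(('top',None),):
    v0=[np.where(m[:,u])[0] for u in range(300,345)]
    vb=np.median([v[v<300].max()+.5 for v in v0 if len(v)]);vt=np.median([v.min()-.5 for v in v0]);print('base ends',onz(f,321,vt,.008),onz(f,321,vb,.008))
b=cv2.inRange(hsv,(105,120,50),(130,255,255));k,_,st,ce=cv2.connectedComponentsWithStats(b)
for s,c in zip(st[1:],ce[1:]):
    if s[4]>40: print('blue',s,c,onz(f,*c,.06))
# cup rim
cm=((hsv[...,1]<50)&(hsv[...,2]>225)).astype(np.uint8);k,lb,st,ce=cv2.connectedComponentsWithStats(cm)
for i in range(1,k):
    if st[i,4]>500:
        cs=max(cv2.findContours((lb==i).astype(np.uint8),0,1)[0],key=len);(c,rr)=cv2.minEnclosingCircle(cs);print('white',st[i],c,rr,onz(f,*c,.048))
# orange
om=cv2.inRange(hsv,(12,150,150),(28,255,255));k,lb,st,ce=cv2.connectedComponentsWithStats(om);i=1+st[1:,4].argmax();print('orange',st[i])
P=[]
for v in range(45,130,3):
    c=np.where(lb[v]==i)[0]; P.append(onz(f,(c.min()+c.max())/2,v,.018)); 
P=np.array(P);vx,vy,x0,y0=cv2.fitLine(P[:,:2].astype(np.float32),cv2.DIST_HUBER,0,.001,.001).ravel();print('handle',vx,vy,x0,y0,np.arctan2(vy,vx))
for q in((44,22),(65,144)):print('flange',onz(f,*q,.026))
E
```

```text
edge ang 0.027027884 y at x=.45 0.22828786 y at .58 0.23180234
edge ang 0.029139793 y at x=.45 0.32816452 y at .58 0.33195376
base ends [0.4118 0.2773 0.008 ] [0.6908 0.2858 0.008 ]
blue [523  83  30  22 518] [537.7876  93.4846] [0.4798 0.4897 0.06  ]
blue [295 137  53  17 701] [320.8688 144.3395] [0.5347 0.2805 0.06  ]
blue [298 209  47  30 959] [320.6705 221.5693] [0.6195 0.2829 0.06  ]
white [  276    19    91   237 14112] (321.0, 139.59649658203125) 120.88835906982422 [0.5314 0.2806 0.048 ]
orange [  19   16   86  186 1214]
handle 0.99881 -0.048771262 0.50128525 -0.01759417 -0.04879062
flange [ 0.4251 -0.0013  0.026 ]
flange [ 0.5471 -0.008   0.026 ]
```

{"op": "apply_moves", "data": {
  "increments": "85 0 0 0 0.64 0 0;85 0.008 -0.0428 -0.0085 0 0 0;85 0.008 -0.0428 -0.0085 0 0 0;85 0.008 -0.0428 -0.0085 0 0 0;85 0.008 -0.0428 -0.0085 0 0 0;85 0.008 -0.0428 -0.0085 0 0 0;85 0.008 -0.0428 -0.0085 0 0 0;85 0.008 -0.0428 -0.0085 0 0 0"
}}

```text
clock: 2.75
tcp_pos: [0.4979, -0.0158, 0.1923]
orientation: [0.033, 1.57, -0.031]
contact_force: [0.6, 0.1, 0.1]
grip_width: 0.0849
```

```bash
cat > wr.py <<'E'
from h import *
import pickle
np.set_printoptions(precision=4,suppress=True)
f=pickle.load(open('w1.pkl','rb'));print('cup',onz(f,321,61,.048))
f=cam('wrist');o=r.get_obs();T=rot(o['orientation']);print(o['tcp_pos'],np.arctan2(T[1,2],T[0,2]),o['clock'])
hsv=cv2.cvtColor(f['color'],cv2.COLOR_BGR2HSV)
om=cv2.inRange(hsv,(12,150,120),(28,255,255));k,lb,st,ce=cv2.connectedComponentsWithStats(om);i=1+st[1:,4].argmax();print('orange',st[i])
W=[(v,np.where(lb[v]==i)[0]) for v in range(st[i,1],st[i,1]+st[i,3])]
print([(v,c.min(),c.max()) for v,c in W[::5]])
cv2.imwrite('pics/w2.png',f['color']);pickle.dump(f,open('w2.pkl','wb'))
E
python3 wr.py
```

```text
cup [0.4555 0.2783 0.048 ]
[ 0.4948 -0.0241  0.191 ] -0.04987634705044562 2.8
orange [ 312  115   16   70 1090]
[(115, np.int64(312), np.int64(327)), (120, np.int64(312), np.int64(327)), (125, np.int64(312), np.int64(327)), (130, np.int64(312), np.int64(327)), (135, np.int64(312), np.int64(327)), (140, np.int64(312), np.int64(327)), (145, np.int64(312), np.int64(327)), (150, np.int64(312), np.int64(327)), (155, np.int64(312), np.int64(327)), (160, np.int64(312), np.int64(327)), (165, np.int64(312), np.int64(327)), (170, np.int64(312), np.int64(326)), (175, np.int64(312), np.int64(326)), (180, np.int64(312), np.int64(326))]
```

View pics/w2.png

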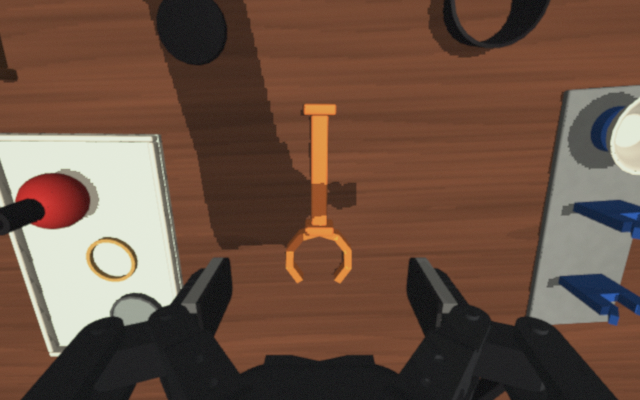

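The wrist view shows the wrench centred and aligned with the tool: tail flange at (319,110), head flange at (319,232), and a straight handle along column 319.5.

```bash
python3 - <<'E'
from h import *
import pickle
np.set_printoptions(precision=4,suppress=True)
f=pickle.load(open('w2.pkl','rb'))
a=onz(f,319.7,125,.022);b=onz(f,319.3,180,.022);print(a,b,np.arctan2(*(b-a)[[1,0]]))
print('inner tail',onz(f,319,115,.024),'tail',onz(f,319,109.5,.026),'headfl',onz(f,319.5,232,.026))
print(onz(f,70,200,.032),f['origin'],rot(f['orientation']))
o=r.get_obs();T=rot(o['orientation']);print(o['tcp_pos'],np.arctan2(T[1,2],T[0,2]),o['clock'],T.T@(f['origin']-o['tcp_pos']))
E
```

```text
[ 0.4402 -0.0116  0.022 ] [ 0.4936 -0.0141  0.022 ] -0.04684975553884232
inner tail [ 0.431  -0.0119  0.024 ] tail [ 0.426  -0.0117  0.026 ] headfl [ 0.5482 -0.0161  0.026 ]
[ 0.5013 -0.2597  0.032 ] [ 0.4181 -0.012   0.3186] [[ 0.0401 -0.9501 -0.3095]
 [ 0.9992  0.0388  0.0104]
 [ 0.0021 -0.3096  0.9508]]
[ 0.4948 -0.0241  0.191 ] -0.04987634705044562 2.8 [-0.1274  0.0079 -0.0776]
```

{"op": "apply_moves", "data": {
  "increments": "60 0.03 0 0 0 0 0;60 0.03 0 0 0 0 0;60 0.03 0 0 0 0 0;60 0 0 0 0 0 0;60 0 0 0 0 0 0;60 0 0 0 0 0 0;60 0 0 0 0 0 0;60 0 0 0 0 0 0"
}}

```text
clock: 3.6
tcp_pos: [0.4994, -0.0163, 0.1034]
orientation: [0.035, 1.568, -0.034]
contact_force: [0.0, 0.3, -0.4]
grip_width: 0.0601
```

{"op": "apply_moves", "data": {
  "increments": "60 0.03 0.0015 0 0 0 0;60 0.03 0 0 0 0 0;60 0.015 0 0 0 0 0;60 0.007 0 0 0 0 0;60 0 0 0 0 0 0;60 0 0 0 0 0 0;10 0 0 0 0 0 0;10 0 0 0 0 0 0",
  "squeeze": 50
}}

```text
clock: 4.4
tcp_pos: [0.4993, -0.015, 0.0211]
orientation: [0.035, 1.569, -0.034]
contact_force: [0.2, -0.4, 0.6]
grip_width: 0.0319
```

{"op": "apply_moves", "data": {
  "increments": "10 0 0 0 0 0 0;10 0 0 0 0 0 0;10 0 0 0 0 0 0;10 0 0 0 0 0 0;10 0 0 0 0 0 0;10 0 0 0 0 0 0;10 0 0 0 0 0 0;10 0 0 0 0 0 0",
  "squeeze": 50
}}

```text
clock: 5.2
tcp_pos: [0.4992, -0.015, 0.021]
orientation: [0.035, 1.569, -0.034]
contact_force: [-1.6, 0.2, 6.1]
grip_width: 0.0152
```

{"op": "apply_moves", "data": {
  "increments": "10 -0.005 0 0 0 0 0;10 -0.02 0 0 0 0 0;10 -0.035 0 0 0 0 0;10 -0.035 0 0 0 0 0;10 -0.035 0 0 0 0 0;10 -0.02 0 0 0 0 0;10 0 0 0 0 0 0;10 0 0 0 0 0 0",
  "squeeze": 60
}}

```text
clock: 6.0
tcp_pos: [0.4984, -0.015, 0.1703]
orientation: [0.035, 1.57, -0.034]
contact_force: [0.6, 0.2, -1.8]
grip_width: 0.0144
```

```bash
python3 - <<'E'
from h import *
f=cam('wrist');g=cam('side')
cv2.imwrite('pics/w3.png',np.vstack([cv2.resize(f['color'],(640,400))[40:330,100:560],cv2.resize(g['color'][150:270,240:430],(460,290),interpolation=cv2.INTER_CUBIC)]))
cv2.imwrite('pics/w3raw.png',f['color'])
hsv=cv2.cvtColor(f['color'],cv2.COLOR_BGR2HSV)
om=cv2.inRange(hsv,(12,150,90),(28,255,255));k,lb,st,ce=cv2.connectedComponentsWithStats(om);i=1+st[1:,4].argmax();print('orange',st[i])
print([(v,np.where(lb[v]==i)[0].min(),np.where(lb[v]==i)[0].max()) for v in range(st[i,1],st[i,1]+st[i,3],6)])
E
```

```text
orange [ 302  132   36  106 2892]
[(132, np.int64(305), np.int64(333)), (138, np.int64(303), np.int64(337)), (144, np.int64(303), np.int64(337)), (150, np.int64(303), np.int64(337)), (156, np.int64(303), np.int64(337)), (162, np.int64(303), np.int64(337)), (168, np.int64(303), np.int64(336)), (174, np.int64(303), np.int64(336)), (180, np.int64(304), np.int64(336)), (186, np.int64(310), np.int64(336)), (192, np.int64(310), np.int64(336)), (198, np.int64(310), np.int64(336)), (204, np.int64(311), np.int64(336)), (210, np.int64(315), np.int64(335)), (216, np.int64(315), np.int64(335)), (222, np.int64(316), np.int64(335)), (228, np.int64(321), np.int64(335)), (234, np.int64(328), np.int64(335))]
```

View pics/w3.png

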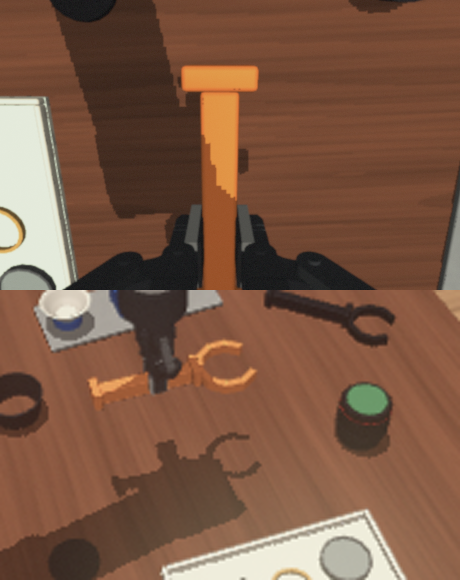

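The wrench is held straight and level: the tail flange's inner edge is at wrist row 132, where I predicted 133. Now I'll refine the rest x from the fork edges in the first wrist frame.

```bash
python3 - <<'E'
from h import *
import pickle
f=pickle.load(open('w1.pkl','rb'))
for v,z,off in((208.5,.008,.040),(238.5,.079,.050),(136.5,.008,-.05),(153.5,.079,-.04)):
    p=onz(f,321,v,z);print(p[0]-off,p[1])
g=cam('side')
E
```

```text
0.5826414765479555 0.2837040171834635
0.5810905351072997 0.283452451550284
0.5825643538318714 0.28095750603267944
0.580975996995699 0.2807047995793016
```

{"op": "apply_moves", "data": {
  "increments": "10 0 0 0 -0.63 0 0;10 0 0.03 0.0105 0 0 0;10 0 0.046 0.0161 0 0 0;10 0 0.046 0.0161 0 0 0;10 0 0.046 0.0161 0 0 0;10 0 0.046 0.0161 0 0 0;10 0 0.046 0.0161 0 0 0;10 0 0.0343 0.0121 0 0 0"
}}

```text
clock: 6.95
tcp_pos: [0.5918, 0.286, 0.1685]
orientation: [-0.027, 1.573, 0.027]
contact_force: [0.5, -1.1, -0.7]
grip_width: 0.0145
```

{"op": "apply_moves", "data": {
  "increments": "10 0.015 0 0 0 0 0;10 0.015 0 0 0 0 0;10 0.01 0 0 0 0 0;10 0 0 0 0 0 0;10 0 0 0 0 0 0;10 0 0 0 0 0 0;10 0 0 0 0 0 0;10 0 0 0 0 0 0"
}}

```text
clock: 7.75
tcp_pos: [0.5927, 0.2824, 0.131]
orientation: [-0.024, 1.57, 0.025]
contact_force: [0.3, 0.8, -0.7]
grip_width: 0.0146
```

```bash
python3 - <<'E'
from h import *
import pickle
o=r.get_obs();T=rot(o['orientation']);print(o['tcp_pos'],np.arctan2(T[1,2],T[0,2]),T[2],o['clock'])
f=cam('wrist');g=cam('side');pickle.dump((f,g),open('w4.pkl','wb'))
cv2.imwrite('pics/w4.png',np.vstack([cv2.resize(f['color'][0:260,200:440],(480,520))[:,:],cv2.resize(g['color'][110:185,240:350],(480,80*4),interpolation=cv2.INTER_CUBIC)])[:,:][:840:1] if 0 else np.hstack([cv2.resize(f['color'][0:260,220:420],(400,520)),cv2.resize(g['color'][90:194,240:320],(400,520),interpolation=cv2.INTER_CUBIC)]))
E
```

```text
[0.59272556 0.28241569 0.13099474] 0.03159065403602535 [-9.99999287e-01  6.06238704e-04  1.02888263e-03] 7.75
```

View pics/w4.png

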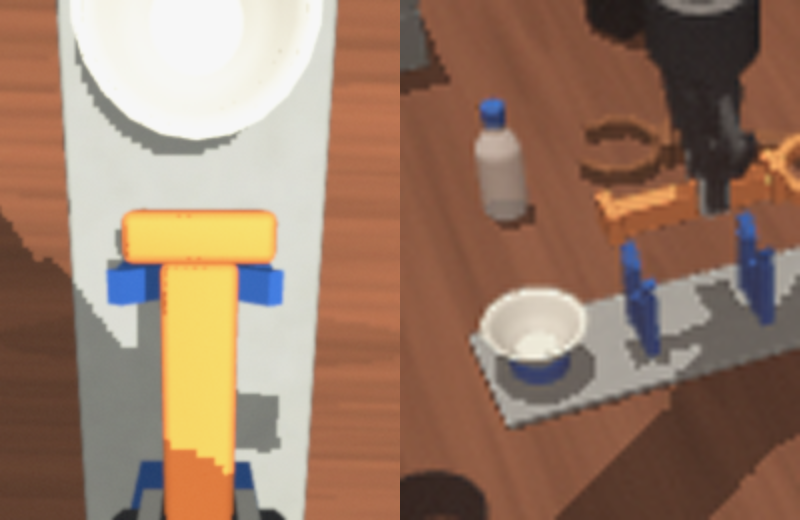

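The forks at wrist (318,142) sit about 1.2 mm to −y of the wrench. I'll correct that and lower.

{"op": "apply_moves", "data": {
  "increments": "10 0 -0.0012 0 0.03 0 0;10 0.01 0 0 0 0 0;10 0.012 0 0 0 0 0;10 0.012 0 0 0 0 0;10 0.008 0 0 0 0 0;10 0.004 0 0 0 0 0;10 0 0 0 0 0 0;10 0 0 0 0 0 0"
}}

```text
clock: 8.65
tcp_pos: [0.5926, 0.2813, 0.0845]
orientation: [-0.022, 1.57, 0.022]
contact_force: [0.4, -0.5, -0.7]
grip_width: 0.0148
```

{"op": "apply_moves", "data": {
  "increments": "10 0.005 0 0 0 0 0;10 0.005 0 0 0 0 0;10 0.004 0 0 0 0 0;10 0.002 0 0 0 0 0;10 0 0 0 0 0 0;10 0 0 0 0 0 0;10 0 0 0 0 0 0;10 0 0 0 0 0 0"
}}

```text
clock: 9.45
tcp_pos: [0.5926, 0.2812, 0.0685]
orientation: [-0.022, 1.57, 0.022]
contact_force: [-0.7, 0.5, -0.7]
grip_width: 0.0143
```

Entered cleanly. I'll lower until it makes contact.

{"op": "apply_moves", "data": {
  "increments": "10 0.001 0 0 0 0 0;10 0.001 0 0 0 0 0;10 0.001 0 0 0 0 0;10 0 0 0 0 0 0;10 0 0 0 0 0 0;10 0 0 0 0 0 0;10 0 0 0 0 0 0;10 0 0 0 0 0 0"
}}

```text
clock: 10.25
tcp_pos: [0.5924, 0.2812, 0.0661]
orientation: [-0.022, 1.571, 0.022]
contact_force: [-2.4, -0.9, 6.7]
grip_width: 0.0147
```

{"op": "apply_moves", "data": {
  "increments": "50 0 0 0 0 0 0;50 0 0 0 0 0 0;50 0 0 0 0 0 0;50 0 0 0 0 0 0;50 0 0 0 0 0 0;50 0 0 0 0 0 0;50 -0.01 0 0 0 0 0;50 -0.03 0 0 0 0 0"
}}

```text
clock: 11.05
tcp_pos: [0.5905, 0.2803, 0.1034]
orientation: [-0.024, 1.576, 0.02]
contact_force: [0.5, 0.4, -0.2]
grip_width: 0.05
```

{"op": "apply_moves", "data": {
  "increments": "85 -0.035 0 0 0 0 0;85 -0.035 0 0 0 0 0;85 -0.035 0 0 0 0 0;85 -0.035 0 0 0 0 0;85 0 0 0 0 0 0;85 0 0 0 0 0 0;85 0 0 0 0 0 0;85 0 0 0 0 0 0"
}}

```text
clock: 11.85
tcp_pos: [0.5917, 0.2809, 0.2439]
orientation: [-0.023, 1.573, 0.021]
contact_force: [-0.1, -0.2, 0.5]
grip_width: 0.0854
```

```bash
python3 - <<'E'
from h import *
import pickle
o=r.get_obs();T=rot(o['orientation']);print(o['tcp_pos'],np.arctan2(T[1,2],T[0,2]),T[2],o['clock'])
f=cam('wrist');g=cam('side');s=cam('scene');pickle.dump((f,g,s),open('w5.pkl','wb'))
cv2.imwrite('pics/w5.png',np.hstack([cv2.resize(f['color'][0:300,220:420],(400,600)),np.vstack([cv2.resize(g['color'][115:190,250:350],(400,300),interpolation=cv2.INTER_CUBIC),cv2.resize(s['color'][240:315,320:420],(400,300),interpolation=cv2.INTER_CUBIC)])]))
for i in(g,s): pass
hs=cv2.cvtColor(g['color'],cv2.COLOR_BGR2HSV)
E
```

```text
[0.59166179 0.28087045 0.24393484] 0.02826647733976269 [-0.99999682 -0.00116662 -0.00223478] 11.85
```

View pics/w5.png

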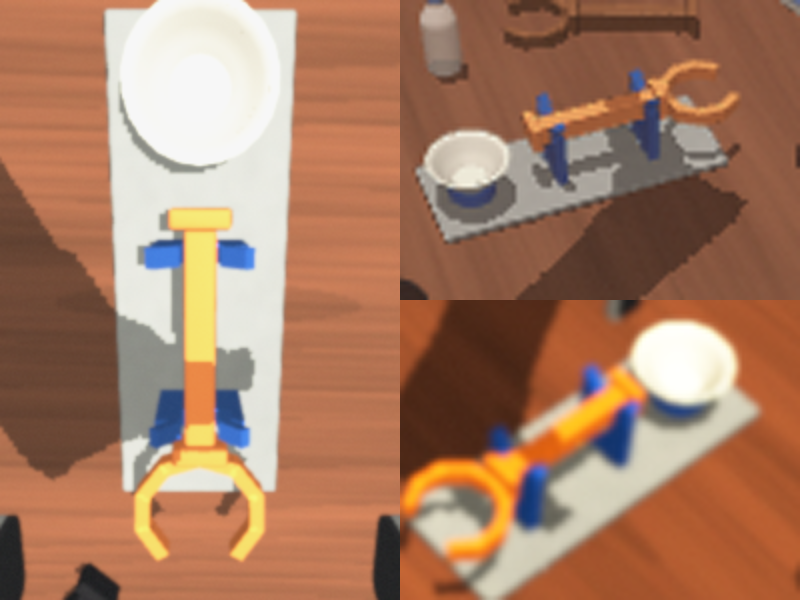

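The wrench is seated. The handle lies in both forks, the flanges are outside them at crop (200,218) and (200,455), and the head points away from the cup. Next is the blower.

{"op": "apply_moves", "data": {
  "increments": "85 0 -0.0461 -0.0087 0 0 0;85 0 -0.0461 -0.0087 0 0 0;85 0 -0.0461 -0.0087 0 0 0;85 0 -0.0461 -0.0087 0 0 0;85 0 -0.0461 -0.0087 0 0 0;85 0 -0.0461 -0.0087 0 0 0;85 0 -0.0461 -0.0087 0 0 0;85 0 -0.0461 -0.0087 0 0 0"
}}

```text
clock: 12.8
tcp_pos: [0.5326, -0.0912, 0.2452]
orientation: [-0.022, 1.571, 0.022]
contact_force: [1.4, -0.5, 0.9]
grip_width: 0.0849
```

{"op": "apply_moves", "data": {
  "increments": "85 0 -0.0461 -0.0087 0 0 0;85 0 -0.0461 -0.0087 0 0 0;85 0 -0.0461 -0.0087 0 0 0;85 0 -0.0461 -0.0087 0 0 0;85 0 0 0 0 0 0;85 0 0 0 0 0 0;85 0 0 0 0 0 0;85 0 0 0 0 0 0"
}}

```text
clock: 13.6
tcp_pos: [0.5043, -0.2729, 0.2451]
orientation: [-0.024, 1.571, 0.025]
contact_force: [0.6, -0.4, 0.5]
grip_width: 0.0852
```

```bash
python3 - <<'E'
from h import *
import pickle
np.set_printoptions(precision=4,suppress=True)
o=r.get_obs();T=rot(o['orientation']);print(o['tcp_pos'],np.arctan2(T[1,2],T[0,2]),T[2],o['clock'])
f=cam('wrist');pickle.dump(f,open('w6.pkl','wb'));cv2.imwrite('pics/w6.png',f['color'])
hs=cv2.cvtColor(f['color'],cv2.COLOR_BGR2HSV);m=cv2.inRange(hs,(0,150,60),(6,255,255))|cv2.inRange(hs,(174,150,60),(180,255,255))
k,lb,st,ce=cv2.connectedComponentsWithStats(m);i=1+st[1:,4].argmax()
h=cv2.convexHull(max(cv2.findContours((lb==i).astype(np.uint8),0,1)[0],key=len));c,rr=cv2.minEnclosingCircle(h);print(st[i],c,rr,onz(f,*c,.032))
E
```

```text
[ 0.5043 -0.2729  0.2451] 0.03109141218481221 [-1.      0.0008 -0.0002] 13.6
[ 293  148   47   46 1241] (316.5, 171.33871459960938) 23.7686767578125 [ 0.5007 -0.2745  0.032 ]
```

View pics/w6.png

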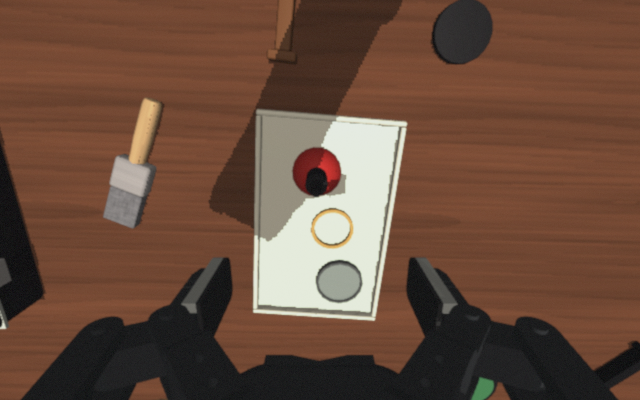

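The bulb is at wrist (316.5,171), which puts the blower at (0.501,−0.2745). The ring at (332,228) and the filter at (339,281) are clear of the fingers.

{"op": "apply_moves", "data": {
  "increments": "60 0 -0.0015 -0.0036 0 0 0;60 0.03 0 0 0 0 0;60 0.04 0 0 0 0 0;60 0.03 0 0 0 0 0;60 0.02 0 0 0 0 0;60 0 0 0 0 0 0;60 0 0 0 0 0 0;60 0 0 0 0 0 0"
}}

```text
clock: 14.45
tcp_pos: [0.501, -0.2767, 0.1268]
orientation: [-0.023, 1.568, 0.022]
contact_force: [-0.1, -0.0, -0.1]
grip_width: 0.0601
```

```bash
python3 - <<'E'
from h import *
import pickle
np.set_printoptions(precision=4,suppress=True)
o=r.get_obs();T=rot(o['orientation']);print(o['tcp_pos'],np.arctan2(T[1,2],T[0,2]),T[2],o['clock'])
f=cam('wrist')
hs=cv2.cvtColor(f['color'],cv2.COLOR_BGR2HSV);m=cv2.inRange(hs,(0,150,50),(6,255,255))|cv2.inRange(hs,(174,150,50),(180,255,255))
k,lb,st,ce=cv2.connectedComponentsWithStats(m);i=1+st[1:,4].argmax()
h=cv2.convexHull(max(cv2.findContours((lb==i).astype(np.uint8),0,1)[0],key=len));c,rr=cv2.minEnclosingCircle(h);print(st[i],c,rr,onz(f,*c,.032))
s=cam('side');sc=cam('scene')
cv2.imwrite('pics/w7.png',np.hstack([cv2.resize(f['color'][60:360,220:420],(400,600)),np.vstack([cv2.resize(s['color'][225:300,290:390],(400,300),interpolation=2),cv2.resize(sc['color'][125:200,230:330],(400,300),interpolation=2)])]))
E
```

```text
[ 0.501  -0.2767  0.1268] 0.028433381791775098 [-1.     -0.001   0.0023] 14.45
[ 285  175   72   66 2835] (320.433837890625, 209.87649536132812) 35.57706069946289 [ 0.5013 -0.2747  0.032 ]
```

View pics/w7.png

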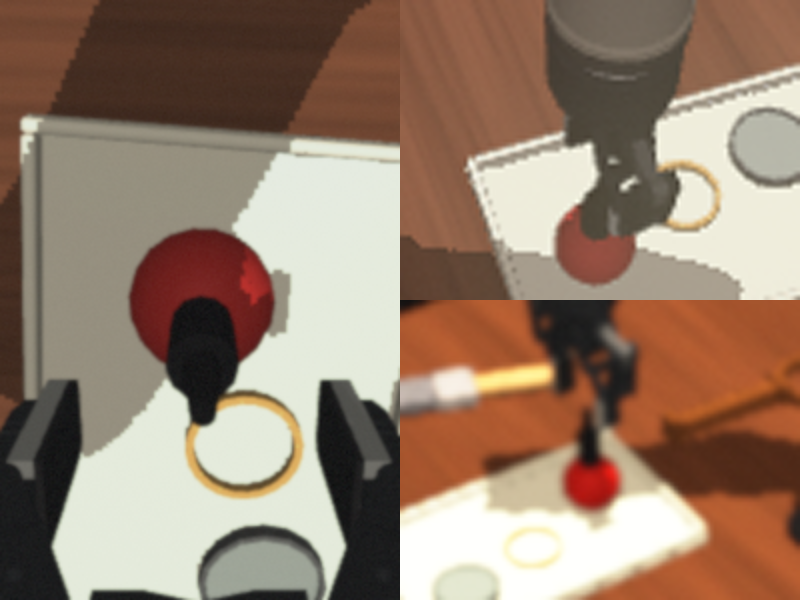

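The blower stands upright and centred between the jaws, with its nozzle at crop column 202 and the jaw midpoint at 199. Descend and grip.

{"op": "apply_moves", "data": {
  "increments": "60 0.015 0.0015 0 0 0 0;60 0.02 0 0 0 0 0;60 0.0145 0 0 0 0 0;60 0 0 0 0 0 0;60 0 0 0 0 0 0;60 0 0 0 0 0 0;40 0 0 0 0 0 0;15 0 0 0 0 0 0",
  "squeeze": 40
}}

```text
clock: 15.4
tcp_pos: [0.5004, -0.275, 0.0764]
orientation: [-0.022, 1.57, 0.022]
contact_force: [-0.6, -0.2, 0.5]
grip_width: 0.0319
```

{"op": "apply_moves", "data": {
  "increments": "15 0 0 0 0 0 0;15 0 0 0 0 0 0;15 0 0 0 0 0 0;15 0 0 0 0 0 0;15 0 0 0 0 0 0;15 0 0 0 0 0 0;15 0 0 0 0 0 0;15 0 0 0 0 0 0"
}}

```text
clock: 16.2
tcp_pos: [0.5004, -0.275, 0.0763]
orientation: [-0.022, 1.57, 0.022]
contact_force: [0.2, 0.3, 5.9]
grip_width: 0.0211
```

{"op": "apply_moves", "data": {
  "increments": "15 -0.005 0 0 0 0 0;15 -0.02 0 0 0 0 0;15 -0.035 0 0 0 0 0;15 -0.035 0 0 0 0 0;15 -0.035 0 0 0 0 0;15 -0.015 0 0 0 0 0;15 0 0 0 0 0 0;15 0 0 0 0 0 0"
}}

```text
clock: 17.0
tcp_pos: [0.4996, -0.2745, 0.2201]
orientation: [-0.022, 1.572, 0.023]
contact_force: [-0.4, -0.7, -1.6]
grip_width: 0.0211
```

```bash
python3 - <<'E'
from h import *
import pickle
np.set_printoptions(precision=4,suppress=True)
o=r.get_obs();T=rot(o['orientation']);print(o['tcp_pos'],np.arctan2(T[1,2],T[0,2]),T[2],o['contact_force'],o['clock'])
f=cam('wrist');pickle.dump(f,open('w8.pkl','wb'))
hs=cv2.cvtColor(f['color'],cv2.COLOR_BGR2HSV);m=cv2.inRange(hs,(0,150,50),(6,255,255))|cv2.inRange(hs,(174,150,50),(180,255,255))
k,lb,st,ce=cv2.connectedComponentsWithStats(m);i=1+st[1:,4].argmax();print(st[i])
# expected bulb centre: 26-70.3 mm relative TCP
p=o['tcp_pos']+T@np.array([.0443,0,0]);u,v=proj(f,p);d=f['fx']*.028/np.linalg.norm(p-f['origin']);print('expected bulb px',u,v,'r',d)
E
```

```text
[ 0.4996 -0.2745  0.2201] 0.028358898155343846 [-1.      0.0006 -0.0008] [-0.4264 -0.6991 -1.606 ] 17.0
[ 274  196   90   60 3694]
expected bulb px 317.4182498001593 237.7837189942683 r 45.492712667149476
```

The blower is held upright and the bulb is where I predicted. Carry it to the cup.

{"op": "apply_moves", "data": {
  "increments": "15 0 0.03 -0.0015 0 0 0;15 0 0.046 -0.0023 0 0 0;15 0 0.046 -0.0023 0 0 0;15 0 0.046 -0.0023 0 0 0;15 0 0.046 -0.0023 0 0 0;15 0 0.046 -0.0023 0 0 0;15 0 0.046 -0.0023 0 0 0;15 0 0.046 -0.0023 0 0 0"
}}

```text
clock: 17.85
tcp_pos: [0.4711, 0.0781, 0.2193]
orientation: [-0.023, 1.573, 0.022]
contact_force: [1.7, -0.1, -1.2]
grip_width: 0.021
```

{"op": "apply_moves", "data": {
  "increments": "15 0 0.046 -0.0023 0 0 0;15 0 0.046 -0.0023 0 0 0;15 0 0.046 -0.0023 0 0 0;15 0 0.046 -0.0023 0 0 0;15 0 0.017 -0.0013 0 0 0;15 0 0 0 0 0 0;15 0 0 0 0 0 0;15 0 0 0 0 0 0"
}}

```text
clock: 18.65
tcp_pos: [0.4566, 0.2748, 0.22]
orientation: [-0.021, 1.572, 0.019]
contact_force: [-0.4, -0.5, -0.5]
grip_width: 0.0207
```

{"op": "apply_moves", "data": {
  "increments": "15 0.02 0 0 0 0 0;15 0.03 0 0 0 0 0;15 0.02 0 0 0 0 0;15 0.005 0 0 0 0 0;15 0 0 0 0 0 0;15 0 0 0 0 0 0;15 0 0 0 0 0 0;15 0 0 0 0 0 0"
}}

```text
clock: 19.45
tcp_pos: [0.4569, 0.2774, 0.1468]
orientation: [-0.021, 1.569, 0.023]
contact_force: [-0.4, -0.1, -1.9]
grip_width: 0.0211
```

```bash
python3 - <<'E'
from h import *
import pickle
np.set_printoptions(precision=4,suppress=True)
o=r.get_obs();T=rot(o['orientation']);print(o['tcp_pos'],np.arctan2(T[1,2],T[0,2]),T[2],o['contact_force'],o['clock'])
f=cam('wrist');s=cam('side');sc=cam('scene')
cv2.imwrite('pics/w8.png',np.hstack([cv2.resize(f['color'][100:400,220:420],(400,600)),np.vstack([cv2.resize(s['color'][110:185,230:330],(400,300),interpolation=2),cv2.resize(sc['color'][220:295,330:430],(400,300),interpolation=2)])]))
E
```

```text
[0.4569 0.2774 0.1468] 0.028005482165981994 [-1.      0.0011  0.0015] [-0.3687 -0.1358 -1.9181] 19.45
```

View pics/w8.png

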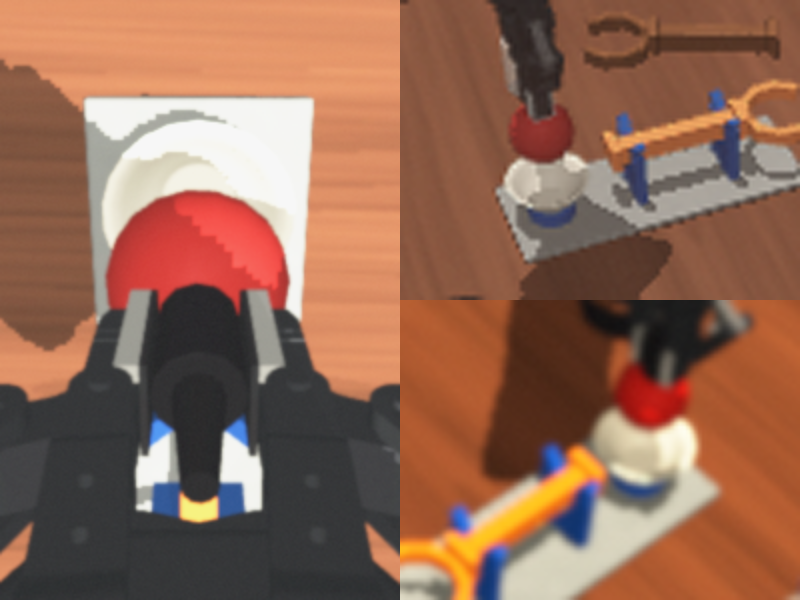

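The blower is upright directly over the cup. The wrench is still seated in both forks. Lower.

{"op": "apply_moves", "data": {
  "increments": "15 0.01 0 0 0 0 0;15 0.015 0 0 0 0 0;15 0.012 0 0 0 0 0;15 0.006 0 0 0 0 0;15 0.004 0 0 0 0 0;15 0 0 0 0 0 0;15 0 0 0 0 0 0;15 0 0 0 0 0 0"
}}

```text
clock: 20.4
tcp_pos: [0.4567, 0.2774, 0.0993]
orientation: [-0.022, 1.57, 0.023]
contact_force: [0.4, 0.1, -0.3]
grip_width: 0.021
```

{"op": "apply_moves", "data": {
  "increments": "15 0.002 0 0 0 0 0;15 0.001 0 0 0 0 0;15 0.001 0 0 0 0 0;15 0.001 0 0 0 0 0;15 0 0 0 0 0 0;15 0 0 0 0 0 0;15 0 0 0 0 0 0;15 0 0 0 0 0 0"
}}

```text
clock: 21.2
tcp_pos: [0.4566, 0.2772, 0.0943]
orientation: [-0.022, 1.57, 0.022]
contact_force: [-1.6, -0.3, 6.0]
grip_width: 0.0209
```

It touches down at the predicted height, 94.3 mm, with 6 N. Release and withdraw.

{"op": "apply_moves", "data": {
  "increments": "26 0 0 0 0 0 0;34 0 0 0 0 0 0;55 0 0 0 0 0 0;55 0 0 0 0 0 0;55 0 0 0 0 0 0;55 0 0 0 0 0 0;55 -0.01 0 0 0 0 0;55 -0.03 0 0 0 0 0"
}}

```text
clock: 22.0
tcp_pos: [0.4548, 0.2761, 0.1325]
orientation: [-0.025, 1.575, 0.02]
contact_force: [0.9, 0.2, 1.2]
grip_width: 0.0549
```

{"op": "apply_moves", "data": {
  "increments": "55 -0.035 0 0 0 0 0;55 -0.035 0 0 0 0 0;55 -0.035 0 0 0 0 0;85 -0.02 0 0 0 0 0;85 0 0 0 0 0 0;85 0 0 0 0 0 0;85 0 0 0 0 0 0;85 0 0 0 0 0 0"
}}

```text
clock: 22.8
tcp_pos: [0.4558, 0.2767, 0.2576]
orientation: [-0.023, 1.573, 0.021]
contact_force: [-0.2, 0.7, -1.0]
grip_width: 0.0847
```

```bash
python3 - <<'E'
from h import *
o=r.get_obs();print(o['tcp_pos'],o['contact_force'],o['clock'])
f=cam('wrist');s=cam('side');sc=cam('scene')
cv2.imwrite('pics/w9.png',np.hstack([cv2.resize(f['color'][100:400,220:420],(400,600)),np.vstack([cv2.resize(s['color'][110:185,240:340],(400,300),interpolation=2),cv2.resize(sc['color'][220:295,330:430],(400,300),interpolation=2)])]))
# check bystanders unmoved in side/scene
for n,i in(('side',s),('scene',sc)):
    d=cv2.absdiff(i['color'],cv2.imread(f'pics/{n}0.png')).max(2)
    m=cv2.morphologyEx((d>45).astype(np.uint8),cv2.MORPH_OPEN,np.ones((3,3)))
    k,_,st,_=cv2.connectedComponentsWithStats(m);print(n,[x.tolist() for x in st[1:] if x[4]>20])
for nm,z in(('underside',0),('mid',.055),('tip',.11)):
    print(nm,proj(s,(.456,.2774,.024+z)),proj(sc,(.456,.2774,.024+z)))
E
```

```text
[0.45576626 0.2767056  0.25764287] [-0.1662645   0.71755359 -0.95768856] 22.8
side [[3, 0, 54, 101, 1423], [79, 0, 10, 29, 92], [195, 0, 74, 114, 2230], [144, 9, 35, 63, 1090], [99, 75, 8, 6, 41], [50, 100, 44, 12, 361], [190, 117, 27, 47, 742], [81, 126, 7, 14, 67], [282, 135, 44, 18, 257], [259, 136, 18, 26, 264], [114, 141, 10, 30, 148], [292, 152, 18, 7, 64], [159, 155, 55, 98, 2267], [277, 163, 9, 7, 43], [173, 169, 125, 121, 3757], [57, 170, 29, 37, 353], [122, 173, 11, 13, 81], [188, 173, 8, 7, 48], [90, 178, 31, 55, 800], [56, 191, 6, 24, 75], [281, 209, 42, 17, 194], [51, 211, 7, 10, 52], [175, 260, 6, 11, 46], [328, 270, 21, 30, 464], [119, 288, 12, 9, 91], [140, 292, 13, 7, 59], [148, 298, 8, 6, 31]]
scene [[394, 0, 60, 153, 4563], [451, 0, 19, 39, 388], [454, 0, 124, 96, 4200], [539, 0, 20, 14, 201], [549, 16, 91, 118, 3026], [457, 66, 19, 16, 214], [445, 81, 23, 34, 455], [547, 125, 93, 141, 4568], [631, 127, 6, 4, 21], [421, 141, 7, 9, 50], [407, 151, 9, 9, 48], [271, 154, 14, 26, 255], [321, 156, 101, 154, 4574], [407, 162, 9, 3, 27], [420, 168, 13, 14, 140], [415, 183, 45, 79, 1219], [287, 200, 55, 35, 510], [410, 202, 10, 15, 114], [598, 209, 9, 7, 41], [449, 224, 10, 10, 71], [463, 239, 64, 75, 1822], [557, 281, 9, 7, 47]]
underside (np.float64(266.49174947628524), np.float64(159.04096332023101)) (np.float64(389.68160996254716), np.float64(259.7713276710664))
mid (np.float64(264.9065772559136), np.float64(147.57995674784155)) (np.float64(391.7921494311451), np.float64(248.0728478221149))
tip (np.float64(263.21284769156773), np.float64(135.33406609990428)) (np.float64(394.0207334831294), np.float64(235.72006029469117))
```

View pics/w9.png

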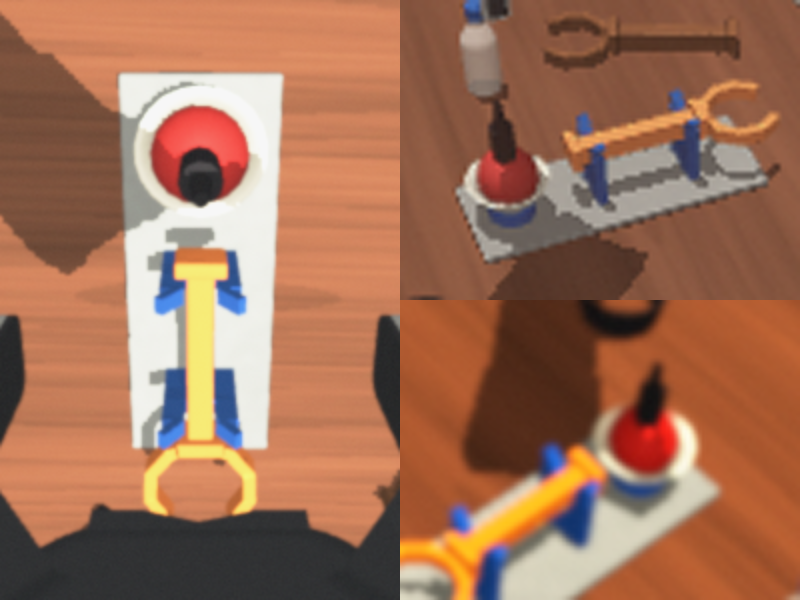

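The blower is upright and home. Its nozzle tip is at side crop (495,98) and scene crop (657,363), within a pixel of the predicted points. The wrench is still seated. The pixel differences come only from the arm, its shadow, the two moved items and the caddy.

```bash
python3 -c "
from bench import r
print(r.hand_in())"
```

```text
the job is handed in; nothing more can be done
None
```

I put both items away in the caddy and handed the job in at about 23 s of robot time, well under the 72 s limit. I used 10 of the 12 allowed picture views.

- **Wrench:** I lowered the orange wrench into the two blue forks, with its head away from the cup and its flanges outside the forks. It touched down with about 7 N, with the TCP at 66.1 mm against a planned 66 mm. The later pictures show it level and still seated.
- **Blower:** I lowered the red blower into the white cup, where it touched down with 6 N at the predicted height of 94.3 mm. In the last pictures its nozzle tip is within about a pixel of the upright, fully home position in both fixed views.
- **Everything else:** Comparing the first and last pictures, I found no sign that anything else moved. The arm and its shadow hide parts of those views, so this check is not complete.
- **Disagreements:** The wrist camera read about 1 mm off sideways, so I corrected the wrench directly against the forks before lowering it. The caddy base measured 279 mm long instead of 275 mm, so I took its position from the forks and cup. No check failed.

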